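# Brake lever check on a trolley push bar

## Robot

A 6-joint arm with a two-finger parallel gripper is mounted at the origin on the work surface. World frame = base frame: x ahead of the robot, y to its left, z up, the work surface at z = 0. Lengths are in m, angles in rad, forces in N, time in s.
With the tool pointing down it reaches from about 0.35 to 0.975 m from the base axis. Payload 7.1 kg.
Tool frame: the origin (TCP) lies between the finger pads; the fingertips stand 11 mm ahead of it and the grasp point (between the pads) lies 8 mm behind it (manip.nose_length is the distance from the TCP to the fingertips, in m); z points along the fingers, x is the direction in which the jaws open and shut, and the axes are right-handed (so a half turn about z gives the same grasp; the last joint's range is limited). The gripper opens to 88 mm and grips with 3 to 60 N. Pads are 20 mm wide; open, the fingers measure 115 mm over their backs; the gripper's body (75 mm by 178 mm) begins 61 mm behind the grasp point.
Start: joints at [-1.182, 0.423, 1.63, -0, 1.089, -0.019], TCP at [0.248, -0.574, 0.234] pointing down, gripper open.
Joint ranges: [-3, 3], [-0.9, 2.11], [0.09, 2.58], [-1.31, 4.45], [0.11, 2.69], [-2.54, 2.54]. Speed limits (rad/s): [2.39, 2.39, 3.01, 3.14, 3.14, 3.14].

## Interface

Orientations are given as a 3x3 rotation matrix whose columns are the frame's x, y, z axes.
In Python, from workcell import manip, vision, spot_in, masks_of, mark_of gives the robot as it stands.
- The arm moves only by the tool step_arm, never from a script. Its argument "increments" is a list of rows, each a list of 5 numbers: the closure in counts, from 0 (fully open) to 255 (shut), then the shift along the tool's x, y, z normalised to -1 to 1, where 1 is 250 mm, then the turn about the tool's z normalised to -1 to 1, where 1 is 180 degrees. A call has 1 to 5 rows; each row is the pose to reach, as a shift and turn from the pose commanded when the call began, along the tool's axes at that moment, turning the shorter way round; what a row does not reach only later rows make up. A row lasts 1/8 s, in which the tool goes at most 62.5 mm and 10.7 degrees, less where a joint would pass 70% of its speed; a pose out of reach is approached as far as the arm can. A call with a number of a shift or a turn outside -1 to 1 is refused whole. A call with a gripper value outside its range is refused whole. The fingers move at their own pace and stop on an object; the grip force is fixed at half the most. Time passes only in rows, so rows that repeat a pose let the fingers close. It gives the time, the measured TCP pose, the force and the opening at its end, in the units of the state.
- manip.get_obs(): the state, without advancing time (a new reading comes with each control period).
- vision.get_image(name): name is "side" or "top"; returns a dict with "color" (420x560x3 uint8, red, green, blue), "intrinsics" (3x3 intrinsics, pixels), "k1" (the pictures are not rectified: a ray, as slopes to the right and down, at radius r is drawn at 1 + k1 r^2 times it, then the intrinsics apply), "R" (3x3) and "t" (3): a world point X has camera coordinates R X + t. Camera axes: x right, y down, z forward; pixel columns grow to the right and rows downward; lengths in m; the calibration is good to about 2 mm. A picture is of the moment at which its call begins. There is no depth.
- manip.sign_off(): hands the job in, once; it reports no verdict.
Trained networks look in the newest picture that a camera, given by its name, has taken for a name from the list of things; names that differ only in an ending like _2 or _b are one class to them, and where a whole thing is asked for, a point or a joint stands for the part that bears it (a point fixed in the world has none). Each returns a list of dicts, best first, with "score" (0 to 1); they miss things now and then, are a little off and sometimes report something else, mostly with a low value. They report only what shows in the picture. A call takes as long as a camera call.
- spot_in(camera, label): "bbox" ([centre column, centre row, width, height] as shares, 0 to 1, of the picture: columns of its width, rows of its height, round what is visible of it).
- masks_of(camera, label): "mask" (420x560 bool, what is visible of it) and "bbox" ([centre column, centre row, width, height] as shares, 0 to 1, of the picture: columns of its width, rows of its height, round what is visible of it).
- mark_of(camera, label): "location" ([column, row] as shares, 0 to 1, of the picture: columns of its width, rows of its height: a listed point, or the origin of a listed thing).
The state is a dict: "time": time; "qpos": joint angles; "qvel": joint speeds; "tau": joint torques, N m; "ee_pos": TCP position; "tcp_rot": TCP orientation; "force": force on the tool from outside, world axes, zero at the start; "moment": the same for the moment, N m; "gripper_width": finger opening in m.
Only numpy, scipy, OpenCV 4.12 (cv2) and the standard library are available. Lean on these libraries where they do the work, as an engineer would, in place of code of your own. Each camera call takes 0.05 s, during which the arm holds its last target. There are 200 camera calls.

## Task

Check the red brake lever of the trolley push bar on the packing table: push it in towards the bar with the outside of the fingers until it comes up against its stop, let it spring all the way back out, then push it in to the stop a second time and finish the program while still holding it there, so that the gap left between lever and bar can be gauged. Push only on the lever's outer face, firmly but without straining it: do not pinch it, do not touch the bar or reach between the two, and leave everything else on the table where it is.

Things in the scene. Friction and masses are not known exactly. Their poses are not given: they have to be found in the camera images.
- stand: Bench stand, fixed to the table: dark steel base plate 130 x 380 x 12 mm and two blue uprights at y = -170 and +170 mm, which carry the push bar 140 mm above the table. Origin: centre of the plate's underside, on the table. Its y axis runs along the bar; its x axis points level from the lever's side to the bar (the direction in which the lever is pushed). The top of the uprights is at 162 mm.
- bar: The push bar on the stand: steel tube 25 mm thick, 400 mm long, its axis 140 mm above the table, straight above the stand's y axis. A black rubber grip 35 mm thick covers it from y = -145 to +40 mm (stand frame) and an aluminium clamp block (42 x 34 x 36 mm) that carries the lever's hinge sits at y = 85 mm. Same origin and axes as the stand. Not to be touched.
- brake_lever (a joint): Angle of the red brake lever about its upright hinge, rad: 0 = sprung fully out (leaning away from the bar), 0.32 = in against its built-in stop, where it is parallel to the bar with about 27 mm left clear between its inner face and the rubber grip. A return spring pushes it out: about 4 N at the press point at 0, about 9 N just before the stop; the stop itself is hard, so a steady push of 12 to 20 N seats it. The reading is noisy by about 0.01 rad.
- lever_hinge (a point): Hinge axis of the lever (upright), at the lever's mid height: stand frame x = -50, y = 85, z = 140 mm. Fixed.
- press_point (a point): Where to press: on the outer (red, away from the bar) upright face of the lever, at its mid height, 110 mm along from the hinge axis. Moves with the lever and turns with it: its x axis points into the lever, towards the bar, its y axis along the lever towards the hinge, z up. It travels about 35 mm from out to stop.
- blade: Red outer half of the lever: a flat upright bar, 22 mm high (129 to 151 mm above the table), running from 5 to 155 mm from the hinge axis towards -y, its outer face 7 mm outside the hinge axis, with a rounded red end (18 mm thick, 24 mm high) at 156 mm. Origin at the hinge axis, same axes as press_point. The part to push.
- blade_back: Black inner lining of the lever, 5 mm thick, 132 mm long, 20 mm high, facing the bar. Origin at the hinge axis. Not to be touched by the fingers.
- spray_bottle: White round bottle with a blue cap and green label, diameter 64, 170 mm tall, standing on the table near the stand. Origin: centre of its underside. Leave alone.
- tape_roll: Yellow ring of tape, 96 mm outside, 48 mm high, flat on the table. Origin: centre of its underside. Leave alone.
- wrench: Steel wrench, 160 mm long, lying flat on the table. Origin: under its middle. Leave alone.
- marker: Blue marker pen with a black cap, 130 mm long, 13 mm thick, lying. Origin: under its middle. Leave alone.
- mug: Blue mug, 80 mm wide and 90 mm tall. Origin: centre of its underside. Leave alone.
- carton: Small cardboard carton 130 x 100 x 70 mm. Origin: centre of its underside. Leave alone.

How it is judged:
On the way, in this order (a step that is already met when the one before it is completed fails the run):
1. the lever is pushed in to its stop by the fingers (value of joint brake_lever above 0.295 rad and contact force between the fingers and blade above 2 N), for 0.15 s.
2. the lever has sprung all the way back out (value of joint brake_lever below 0.03 rad), for 0.15 s.
3. the lever is pushed in to its stop by the fingers a second time (all of step 1), for 0.3 s.
At the end, for the whole second after the job is handed in: After one full press and full return, the lever is held in at its stop by the fingers (joint above 0.295 of 0.32 rad, at rest, fingers pressing on the red outer face with more than 2 N and less than 50 N), and every loose thing is within 30 mm of where it began (all of step 3 and contact force between the fingers and blade below 50 N and velocity of joint brake_lever between -0.05 and 0.05 rad/s and distance of each of spray_bottle, tape_roll, wrench, marker, mug, carton from where it was at the start of the episode below 0.03 m); the arm keeps its last pose, push and grip.
It fails at once if the lever is strained: fingers press on it with more than 50 N (contact force between the fingers and blade above 50 N).
It fails at once if the fingers or the arm touch the bar (more than 3 N) (contact force between any of the fingers, the arm and bar above 3 N).
It fails at once if the lever is pinched or hooked: the fingers touch its inner face (more than 3 N) (contact force between the fingers and blade_back above 3 N).
It fails at once if a loose thing is pushed or lifted more than 30 mm away (distance of any of spray_bottle, tape_roll, wrench, marker, mug, carton from where it was at the start of the episode above 0.03 m).
It also fails if it takes over 42 s, if anything falls off the work surface, if the arm or the gripper's body presses on something with over 40 N, if the wrist force passes 120 N, or if a joint passes its speed limit or range.

## Working session

There is one attempt and no reset: what is moved stays moved. The work goes in short steps, Python scripts to look and compute and a tool call to move; the robot and the scene stay as the last step left them, time stands still between calls to the robot, and variables do not carry over. Pictures are saved under pics/ and viewed, about 8 in all and at most 12, crops included, and the job is handed in when it is done.

Besides the shell and the picture viewer there is one more tool, called after "Emit:" as a command line: name --pt "numbers of a row" for each row, then --argument value for the rest. step_arm: Moves the arm, as the interface text tells. Scaled input: -1 to 1 covers 250 mm each way for a shift and 180 degrees each way for a turn. Its arguments: {"type":"object","properties":{"increments":{"type":"array","items":{"type":"array","items":{"type":"number"}}}},"required":["increments"]}

```bash
mkdir -p pics; cat > h.py <<'E'
import numpy as np, cv2
from workcell import manip, vision, spot_in, masks_of, mark_of
def pix(loc): return np.array([loc[0]*560,loc[1]*420])
def ray(im,p):
    K=im["intrinsics"]; d=np.array([(p[0]-K[0,2])/K[0,0],(p[1]-K[1,2])/K[1,1]])
    s=d.copy()
    for _ in range(30): s=d/(1+im["k1"]*(s@s))
    R,t=np.array(im["R"]),np.array(im["t"])
    v=R.T@np.array([s[0],s[1],1]); return -R.T@t, v/np.linalg.norm(v)
def atz(im,p,z):
    c,v=ray(im,p); return c+v*(z-c[2])/v[2]
def proj(im,X):
    c=np.array(im["R"])@np.array(X)+np.array(im["t"]); s=c[:2]/c[2]; s=s*(1+im["k1"]*(s@s))
    K=im["intrinsics"]; return np.array([K[0,0]*s[0]+K[0,2],K[1,1]*s[1]+K[1,2]])
def tri(a,pa,b,pb):
    A=np.zeros((3,3));y=np.zeros(3);L=[]
    for im,p in((a,pa),(b,pb)):
        c,v=ray(im,p);P=np.eye(3)-np.outer(v,v);A+=P;y+=P@c;L.append((P,c))
    X=np.linalg.solve(A,y); return X,[np.linalg.norm(P@(X-c)) for P,c in L]
E
python3 - <<'E'
from h import *
ims={}
for n in("side","top"):
    ims[n]=vision.get_image(n); cv2.imwrite(f"pics/{n}1.png",ims[n]["color"][:,:,::-1])
for l in("press_point","lever_hinge","stand","bar","brake_lever"):
    ps={}
    for n in ims:
        r=mark_of(n,l)
        print(l,n,[(np.round(pix(x["location"])),round(x["score"],2)) for x in r[:2]])
        if r: ps[n]=pix(r[0]["location"])
    if len(ps)==2: print("  tri",tri(ims["side"],ps["side"],ims["top"],ps["top"]))
o=manip.get_obs();print(o["time"],o["ee_pos"],o["tcp_rot"],o["force"],manip.nose_length)
E
```

```text
press_point side [(array([282., 199.]), 0.85), (array([251., 219.]), 0.41)]
press_point top [(array([288., 206.]), 0.46)]
  tri (array([ 0.50668747, -0.02295105,  0.14482832]), [np.float64(0.0006958764657722917), np.float64(0.0006958764657723104)])
lever_hinge side [(array([252., 219.]), 0.73)]
lever_hinge top [(array([259., 195.]), 0.62)]
  tri (array([0.54664291, 0.07019062, 0.13371678]), [np.float64(0.0062426616041638015), np.float64(0.006242661604163734)])
stand side [(array([247., 227.]), 0.62), (array([250., 223.]), 0.26)]
stand top [(array([283., 191.]), 0.67)]
  tri (array([ 0.6063705 , -0.00618253, -0.02191533]), [np.float64(0.013459624079190683), np.float64(0.013459624079190784)])
bar side []
bar top [(array([285., 187.]), 0.97), (array([326., 243.]), 0.32)]Traceback (most recent call last):
  File "<stdin>", line 8, in <module>
ValueError: it knows: bar, blade, blade_back, carton, lever_hinge, marker, mug, press_point, spray_bottle, stand, tape_roll, wrench
```

View pics/side1.png

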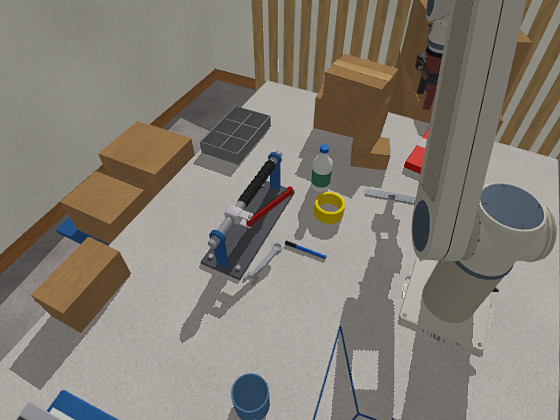

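View pics/top1.png

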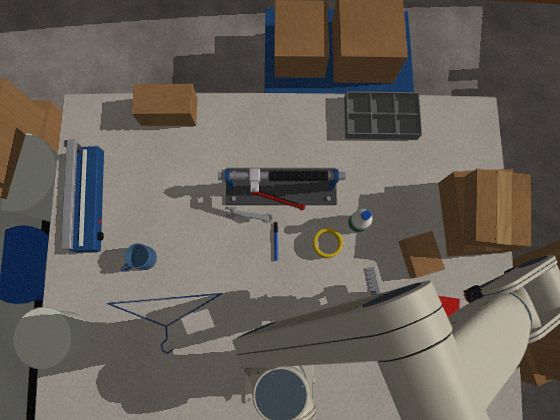

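```bash
python3 - <<'E'
from h import *
o=manip.get_obs();print(o["time"],o["ee_pos"],o["tcp_rot"],o["force"],o["gripper_width"],manip.nose_length)
E
```

```text
0.5 [ 0.24788615 -0.57371061  0.23364773] [[ 3.96588479e-01 -9.17996502e-01 -9.82638188e-06]
 [-9.17996501e-01 -3.96588479e-01  3.85837612e-05]
 [-3.93167877e-05 -6.28129100e-06 -9.99999999e-01]] [ 0.75600489 -0.07001454 -0.05253504] 0.08785867079990459 0.011
```

```bash
python3 - <<'E'
from h import *
im={n:vision.get_image(n) for n in("side","top")}
c=im["top"]["color"].astype(int)
def report(name,m,z):
    ys,xs=np.nonzero(m); 
    P=np.array([atz(im["top"],(x,y),z)[:2] for x,y in zip(xs,ys)])
    mu=P.mean(0);w,V=np.linalg.eigh(np.cov((P-mu).T));d=V[:,1]*np.sign(-V[1,1]);s=(P-mu)@d
    n=np.array([d[1],-d[0]]);u=(P-mu)@n
    print(name,len(P),"mean",mu.round(4),"ang",np.degrees(np.arctan2(d[0],-d[1])).round(2),"ends",(mu+d*s.min()).round(4),(mu+d*s.max()).round(4),"width",np.ptp(u).round(4))
red=(c[...,0]>90)&(c[...,1]<60)&(c[...,2]<60); red[:180]=0;red[215:]=0;red[:,:240]=0;red[:,320:]=0
report("red",red,.148)
for l,z in(("bar",.145),("blade",.148),("stand",.01)):
    r=masks_of("top",l); 
    if r: report(l+str(round(r[0]["score"],2)),r[0]["mask"],z)
blk=(c.max(2)<45);blk[:165]=0;blk[186:]=0;blk[:,:255]=0;blk[:,345:]=0
report("black",blk,.15)
for l,z in(("spray_bottle",.17),("tape_roll",.048),("wrench",.01),("marker",.013)):
    r=spot_in("top",l)
    if r: b=r[0]["bbox"]; print(l,pix(b[:2]).round(),atz(im["top"],pix(b[:2]),z).round(3),r[0]["score"])
    if l=="spray_bottle":
        a=mark_of("top",l);b=mark_of("side",l)
        if a and b: print(tri(im["top"],pix(a[0]["location"]),im["side"],pix(b[0]["location"])))
big=[]
for n,(x,y,w,h) in(("top",(205,155,170,100)),("side",(190,140,170,140))):
    big.append(cv2.resize(im[n]["color"][y:y+h,x:x+w,::-1],(600,int(600*h/w)),interpolation=cv2.INTER_CUBIC)[:400])
    cv2.imwrite(f"pics/c_{n}.png",big[-1])
E
```

```text
red 111 mean [0.5234 0.002 ] ang -16.67 ends [0.5485 0.0856] [ 0.5013 -0.072 ] width 0.013
bar0.76 934 mean [6.009e-01 2.000e-04] ang 1.25 ends [0.5966 0.1967] [ 0.6052 -0.1984] width 0.0617
blade0.47 226 mean [ 0.5204 -0.0063] ang -17.28 ends [0.5446 0.0713] [ 0.4998 -0.0725] width 0.0209
stand0.61 4161 mean [ 0.6023 -0.0049] ang 0.77 ends [0.5993 0.2148] [ 0.6052 -0.2241] width 0.1379
black 727 mean [ 0.5958 -0.0603] ang -2.27 ends [0.6009 0.0663] [ 0.5918 -0.163 ] width 0.0569
spray_bottle [361. 219.] [ 0.462 -0.242  0.17 ] 0.78
(array([ 0.46525297, -0.25525423,  0.01161022]), [np.float64(0.0001635531268429833), np.float64(0.00016355312684289248)])
tape_roll [328. 244.] [ 0.4   -0.156  0.048] 0.8
wrench [250. 213.] [0.506 0.102 0.01 ] 0.57
marker [276. 240.] [0.414 0.015 0.013] 0.68
```

View pics/c_top.png

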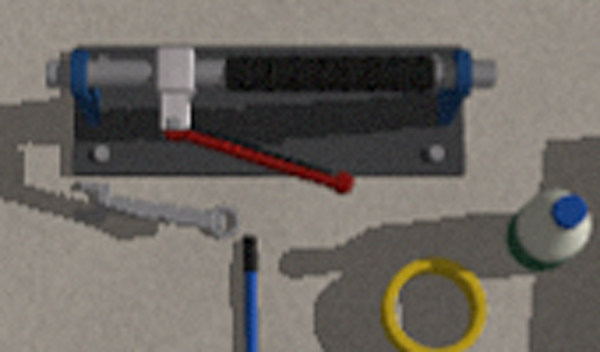

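The top crop shows the bar nearly along world y. The red lever's tip is at about crop (343,183), leaning towards the robot. The bottle and tape roll are clear to the right. The fitted yaw is about +1.25°, with the press point near (0.511, -0.019) out and (0.544, -0.026) at the stop.

I'll push with the sides of the closed fingers, moving towards world +x.

Emit:
step_arm --pt "255 -0.17 -0.165 0 0" --pt "255 -0.34 -0.33 0 0" --pt "255 -0.51 -0.49 0 0" --pt "255 -0.68 -0.655 0 0" --pt "255 -0.844 -0.816 0 0"

```text
time: 1.68
ee_pos: [0.3519, -0.2975, 0.2339]
tcp_rot: [[0.396, -0.918, 0.001], [-0.918, -0.396, -0.0], [0.001, -0.0, -1.0]]
force: [1.5, 0.0, -0.8]
gripper_width: 0.0412
```

Emit:
step_arm --pt "255 -0.17 -0.165 0 0.04" --pt "255 -0.34 -0.33 0 0.08" --pt "255 -0.51 -0.49 0 0.123" --pt "255 -0.68 -0.655 0 0.123" --pt "255 -0.844 -0.816 0 0.123"

```text
time: 2.3
ee_pos: [0.4557, -0.0226, 0.2341]
tcp_rot: [[0.022, -1.0, 0.001], [-1.0, -0.022, -0.0], [0.0, -0.001, -1.0]]
force: [0.7, -1.4, -0.7]
gripper_width: 0.0004
```

Emit:
step_arm --pt "255 0 0 0 0" --pt "255 0 0 0 0"

```text
time: 2.55
ee_pos: [0.4548, -0.0246, 0.2336]
tcp_rot: [[0.022, -1.0, -0.0], [-1.0, -0.022, -0.0], [0.0, 0.0, -1.0]]
force: [-0.3, -0.2, 0.2]
gripper_width: 0.0003
```

Emit:
step_arm --pt "255 0 0 0.14 0" --pt "255 0 0 0.28 0" --pt "255 0 0 0.42 0" --pt "255 0 0 0.42 0"

```text
time: 3.05
ee_pos: [0.4528, -0.0259, 0.127]
tcp_rot: [[0.019, -1.0, -0.005], [-1.0, -0.019, 0.0], [-0.0, 0.005, -1.0]]
force: [-1.0, 0.1, 0.5]
gripper_width: 0.0003
```

```bash
python3 - <<'E'
from h import *
o=manip.get_obs();print(o["time"],o["ee_pos"],o["force"])
im={}
out=[]
for n,(x,y,w,h) in(("top",(205,155,170,100)),("side",(190,120,160,140))):
    im[n]=vision.get_image(n)
    out.append(cv2.resize(im[n]["color"][y:y+h,x:x+w,::-1],(int(w*2.9*(1 if n=='side' else 1.0)),290 if n=='top' else 300),interpolation=cv2.INTER_CUBIC))
W=max(a.shape[1] for a in out)
cv2.imwrite("pics/d.png",np.vstack([cv2.copyMakeBorder(a,0,0,0,W-a.shape[1],0) for a in out]))
E
```

```text
3.05 [ 0.45283057 -0.02587566  0.126984  ] [-1.04146625  0.05048842  0.46761755]
```

View pics/d.png

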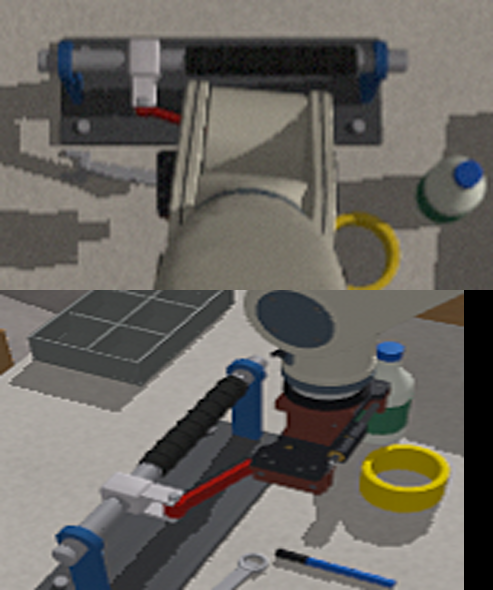

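The closed gripper hangs in front of the outer face of the lever, with nothing near it. I'll feel forward for contact.

Emit:
step_arm --pt "255 0 -0.05 0 0" --pt "255 0 -0.1 0 0" --pt "255 0 -0.1 0 0"

```text
time: 3.52
ee_pos: [0.4821, -0.024, 0.1295]
tcp_rot: [[0.022, -1.0, 0.003], [-1.0, -0.022, -0.0], [0.0, -0.003, -1.0]]
force: [0.1, -0.3, -0.4]
gripper_width: 0.0008
```

Emit:
step_arm --pt "255 0 -0.03 0 0" --pt "255 0 -0.06 0 0" --pt "255 0 -0.06 0 0" --pt "255 0 -0.06 0 0"

```text
time: 4.03
ee_pos: [0.4948, -0.0236, 0.1285]
tcp_rot: [[0.021, -1.0, -0.001], [-1.0, -0.021, 0.0], [-0.0, 0.001, -1.0]]
force: [-0.4, 0.3, 0.7]
gripper_width: 0.0003
```

Emit:
step_arm --pt "255 0 -0.02 0 0" --pt "255 0 -0.04 0 0" --pt "255 0 -0.04 0 0" --pt "255 0 -0.04 0 0"

```text
time: 4.53
ee_pos: [0.5042, -0.0235, 0.1283]
tcp_rot: [[0.021, -1.0, -0.002], [-1.0, -0.021, 0.0], [-0.0, 0.002, -1.0]]
force: [-4.0, -1.9, -1.1]
gripper_width: 0.0004
```

Emit:
step_arm --pt "255 0 -0.03 0 0" --pt "255 0 -0.06 0 0" --pt "255 0 -0.08 0 0" --pt "255 0 -0.08 0 0"

```text
time: 5.03
ee_pos: [0.5237, -0.0234, 0.1281]
tcp_rot: [[0.021, -1.0, -0.003], [-1.0, -0.021, -0.0], [0.0, 0.003, -1.0]]
force: [-7.1, -2.9, 1.1]
gripper_width: 0.0003
```

Emit:
step_arm --pt "255 0 -0.008 0 0" --pt "255 0 -0.016 0 0" --pt "255 0 -0.016 0 0"

```text
time: 5.4
ee_pos: [0.5273, -0.0235, 0.1281]
tcp_rot: [[0.021, -1.0, -0.004], [-1.0, -0.021, -0.001], [0.001, 0.004, -1.0]]
force: [-7.3, -3.6, 1.7]
gripper_width: 0.0008
```

Emit:
step_arm --pt "255 0 -0.008 0 0" --pt "255 0 -0.012 0 0" --pt "255 0 -0.012 0 0"

```text
time: 5.78
ee_pos: [0.5301, -0.0235, 0.1281]
tcp_rot: [[0.021, -1.0, -0.004], [-1.0, -0.021, -0.001], [0.001, 0.004, -1.0]]
force: [-7.6, -5.6, 1.7]
gripper_width: 0.0005
```

Emit:
step_arm --pt "255 0 -0.006 0 0" --pt "255 0 -0.006 0 0" --pt "255 0 -0.006 0 0"

```text
time: 6.15
ee_pos: [0.5315, -0.0235, 0.1281]
tcp_rot: [[0.021, -1.0, -0.004], [-1.0, -0.021, -0.001], [0.001, 0.004, -1.0]]
force: [-8.7, -6.2, 0.4]
gripper_width: 0.0008
```

Emit:
step_arm --pt "255 0 -0.006 0 0" --pt "255 0 -0.006 0 0" --pt "255 0 -0.006 0 0"

```text
time: 6.52
ee_pos: [0.5329, -0.0235, 0.1281]
tcp_rot: [[0.021, -1.0, -0.004], [-1.0, -0.021, -0.001], [0.001, 0.004, -1.0]]
force: [-8.7, -5.8, 0.7]
gripper_width: 0.0006
```

Emit:
step_arm --pt "255 0 -0.004 0 0" --pt "255 0 -0.004 0 0" --pt "255 0 -0.004 0 0"

```text
time: 6.9
ee_pos: [0.5339, -0.0236, 0.1281]
tcp_rot: [[0.021, -1.0, -0.004], [-1.0, -0.021, -0.001], [0.001, 0.004, -1.0]]
force: [-8.7, -6.2, 1.1]
gripper_width: 0.0003
```

Emit:
step_arm --pt "255 0 -0.004 0 0" --pt "255 0 -0.004 0 0" --pt "255 0 -0.004 0 0"

```text
time: 7.28
ee_pos: [0.5349, -0.0236, 0.1281]
tcp_rot: [[0.021, -1.0, -0.004], [-1.0, -0.021, -0.001], [0.001, 0.004, -1.0]]
force: [-8.1, -7.2, 0.7]
gripper_width: 0.0004
```

Emit:
step_arm --pt "255 0 -0.004 0 0" --pt "255 0 -0.004 0 0" --pt "255 0 -0.004 0 0"

```text
time: 7.65
ee_pos: [0.5353, -0.0236, 0.1281]
tcp_rot: [[0.022, -1.0, -0.006], [-1.0, -0.022, -0.001], [0.001, 0.006, -1.0]]
force: [-10.4, -6.5, 2.7]
gripper_width: 0.0007
```

Emit:
step_arm --pt "255 0 -0.004 0 0" --pt "255 0 -0.004 0 0" --pt "255 0 -0.004 0 0"

```text
time: 8.02
ee_pos: [0.5354, -0.0236, 0.128]
tcp_rot: [[0.021, -1.0, -0.007], [-1.0, -0.021, -0.001], [0.001, 0.007, -1.0]]
force: [-14.6, -7.3, 6.5]
gripper_width: 0.0006
```

The force climbs while the position stands still, so the lever is seated. I'll add a little more, hold, and check in the picture.

Emit:
step_arm --pt "255 0 -0.001 0 0" --pt "255 0 -0.001 0 0" --pt "255 0 -0.001 0 0"

```text
time: 8.4
ee_pos: [0.5354, -0.0236, 0.128]
tcp_rot: [[0.021, -1.0, -0.008], [-1.0, -0.021, -0.001], [0.001, 0.008, -1.0]]
force: [-15.5, -7.2, 6.9]
gripper_width: 0.0003
```

```bash
python3 - <<'E'
from h import *
s=vision.get_image("side"); o=manip.get_obs();print(o["time"],o["ee_pos"],o["force"])
a=s["color"][140:280,190:350,::-1]
a=cv2.resize(a,None,fx=4,fy=4,interpolation=cv2.INTER_CUBIC).copy()
yaw=np.radians(1.25);X=np.array([np.cos(yaw),np.sin(yaw)]);Y=np.array([-np.sin(yaw),np.cos(yaw)])
O=np.array([.601,0])
for ang,col in((0,(255,255,0)),(.32,(0,255,0))):
  b=.32-ang; u=-np.cos(b)*Y-np.sin(b)*X; n=-np.cos(b)*X+np.sin(b)*Y
  for d in(.02,.05,.156):
    p=O-.05*X+.085*Y+u*d+n*.007
    q=(proj(s,[*p,.151])-[190,140])*4; cv2.circle(a,tuple(int(v) for v in q),4,col,-1)
cv2.imwrite("pics/e.png",a)
E
```

```text
8.45 [ 0.53542614 -0.02359604  0.1279754 ] [-14.39262044  -7.41009043   5.85567357]
```

View pics/e.png

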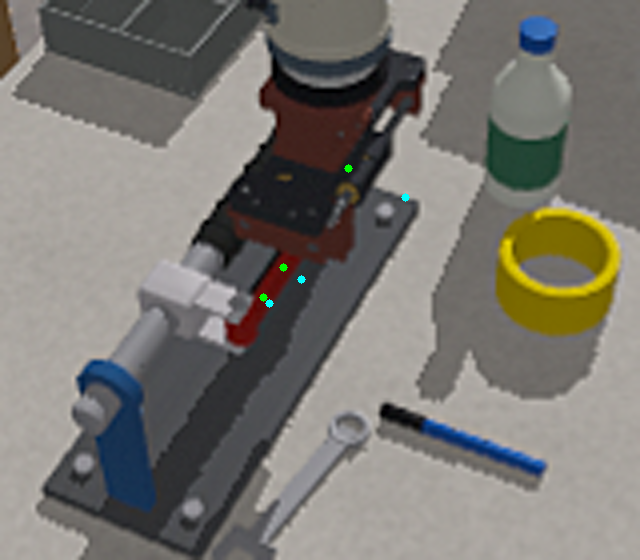

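The lever (crop about (245,330) to (295,260)) lies parallel to the bar and on the predicted stop line (green dots), so it is seated. Now I'll let it spring out, backing off 60 mm.

Emit:
step_arm --pt "255 0 0.06 0 0" --pt "255 0 0.12 0 0" --pt "255 0 0.18 0 0" --pt "255 0 0.24 0 0" --pt "255 0 0.24 0 0"

```text
time: 9.07
ee_pos: [0.4791, -0.0241, 0.129]
tcp_rot: [[0.021, -1.0, 0.001], [-1.0, -0.021, -0.0], [0.0, -0.001, -1.0]]
force: [0.1, -0.3, 0.4]
gripper_width: 0.0007
```

Emit:
step_arm --pt "255 0 0 0 0" --pt "255 0 0 0 0" --pt "255 0 0 0 0" --pt "255 0 0 0 0"

```text
time: 9.57
ee_pos: [0.4795, -0.024, 0.1286]
tcp_rot: [[0.021, -1.0, 0.0], [-1.0, -0.021, 0.0], [-0.0, -0.0, -1.0]]
force: [-0.4, -0.2, 0.6]
gripper_width: 0.0004
```

```bash
python3 - <<'E'
from h import *
s=vision.get_image("side"); o=manip.get_obs();print(o["time"],o["ee_pos"],o["force"])
a=s["color"][140:280,190:350,::-1]
a=cv2.resize(a,None,fx=4,fy=4,interpolation=cv2.INTER_CUBIC).copy()
cv2.imwrite("pics/f.png",a)
E
```

```text
9.625 [ 0.47940919 -0.02399219  0.12863023] [ 0.26753534 -0.4542386   0.60552238]
```

View pics/f.png

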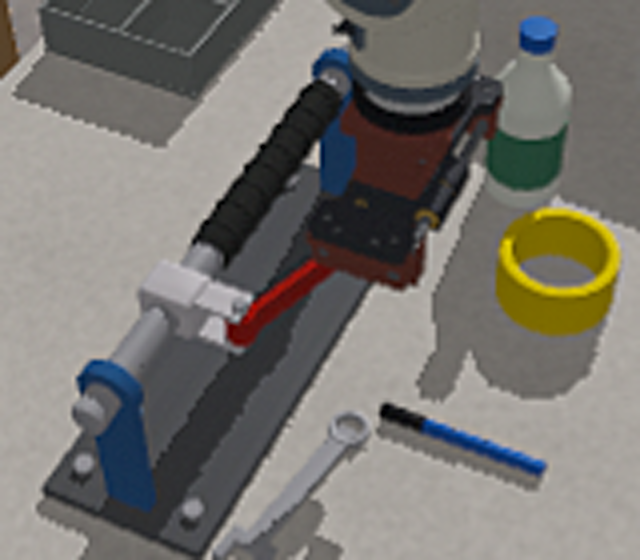

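The lever leans out again (crop (240,335) to (325,265)), the fingers carry no force, and the TCP is about 15 mm clear of it. Now the second press.

Emit:
step_arm --pt "255 0 -0.05 0 0" --pt "255 0 -0.1 0 0" --pt "255 0 -0.15 0 0" --pt "255 0 -0.2 0 0" --pt "255 0 -0.2 0 0"

```text
time: 10.25
ee_pos: [0.5281, -0.0233, 0.1277]
tcp_rot: [[0.021, -1.0, -0.005], [-1.0, -0.021, -0.0], [0.0, 0.005, -1.0]]
force: [-7.2, -3.3, 3.2]
gripper_width: 0.0005
```

Emit:
step_arm --pt "255 0 -0.01 0 0" --pt "255 0 -0.02 0 0" --pt "255 0 -0.028 0 0" --pt "255 0 -0.034 0 0" --pt "255 0 -0.034 0 0"

```text
time: 10.88
ee_pos: [0.5352, -0.0236, 0.1277]
tcp_rot: [[0.021, -1.0, -0.007], [-1.0, -0.021, -0.001], [0.001, 0.007, -1.0]]
force: [-9.1, -6.7, 4.4]
gripper_width: 0.0007
```

Emit:
step_arm --pt "255 0 -0.003 0 0" --pt "255 0 -0.006 0 0" --pt "255 0 -0.006 0 0" --pt "255 0 -0.006 0 0"

```text
time: 11.38
ee_pos: [0.5354, -0.0236, 0.1276]
tcp_rot: [[0.022, -1.0, -0.01], [-1.0, -0.022, -0.001], [0.001, 0.01, -1.0]]
force: [-15.7, -7.2, 7.3]
gripper_width: 0.0004
```

Emit:
step_arm --pt "255 0 0 0 0" --pt "255 0 0 0 0" --pt "255 0 0 0 0" --pt "255 0 0 0 0"

```text
time: 11.88
ee_pos: [0.5354, -0.0236, 0.1276]
tcp_rot: [[0.022, -1.0, -0.01], [-1.0, -0.022, -0.001], [0.001, 0.01, -1.0]]
force: [-15.1, -6.0, 7.9]
gripper_width: 0.0003
```

```bash
python3 - <<'E'
from h import *
s=vision.get_image("side"); o=manip.get_obs();print(o["time"],o["ee_pos"],o["force"])
cv2.imwrite("pics/g.png",cv2.resize(s["color"][140:280,190:350,::-1],None,fx=4,fy=4,interpolation=cv2.INTER_CUBIC))
E
```

```text
11.925 [ 0.53536839 -0.02361273  0.12763032] [-14.71548669  -7.20720305   7.15117888]
```

View pics/g.png

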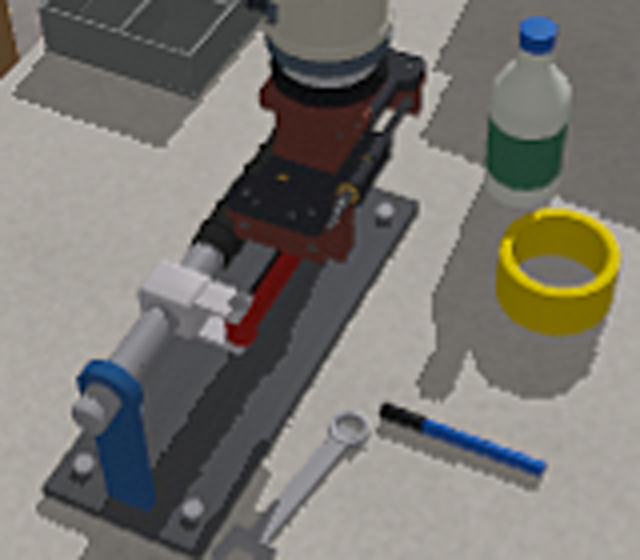

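The lever is parallel to the bar again, in the same place as in the first press, and the bottle, tape, wrench and marker have not moved. I'll hand it in.

```bash
python3 -c "
from workcell import manip
print(manip.sign_off())"
```

```text
the job is handed in; nothing more can be done
None
```

I pressed the brake lever to its stop with the sides of the closed fingers, let it spring fully out, then pressed it to the stop again. I handed the job in at about 12 s with the arm still holding it there.

- **At the stop:** both presses ended at the same TCP position (x = 0.5354 m), with about 15 N along the push direction and 17–18 N in total. In the pictures the lever lay parallel to the bar both times, and on the predicted stop line where I drew it, on the first press.
- **In between:** with the fingers backed off, the force read about zero and the picture showed the lever leaning out again.
- **Surroundings:** the bottle, tape roll, wrench and marker look unmoved in the last picture. The mug and carton were outside that crop, and the arm never went near the mug. It passed above the carton at the start.
- **Not confirmed:** I had no direct reading of the lever angle, so "at the stop" and "fully out" rest on force, position and pictures. There was also a steady sideways force of about 7 N along the lever, most likely friction, and about 7 N vertical. Sign-off returned no verdict.

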